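# Shift the gear lever into fourth on the bench

## Task

Push the gear lever of the shift tower on the bench from the left-hand slot through neutral into fourth gear (the middle slot, the end nearer the robot), fully home, without putting it into third, fifth or reverse on the way. Only push the lever with the fingers: do not pull its push-fit knob up, leave everything else on the bench where it is, and finish with the hand clear.

Things in the scene. Friction and masses are not known exactly. Their poses are not given: they have to be found in the camera images.
- gearshift: Gear shift tower, fixed: steel flange 220 (x) by 240 (y) by 12 mm, on it a housing 116 by 136 mm with a flat steel gate plate 130 by 150 mm, upper face 106 mm above the bench. Origin: centre of the flange's underside; x points away from the robot, y to the robot's left (yawed by up to 0.4 rad), z up.
- gate_centre (a point): Centre of the gate plate's upper face. Three slots 17 mm wide run along the tower's x, at y = +28 (left), 0 (middle), -28 mm (right), each 32 mm to either side of x = 0, joined at x = 0 by a 17 mm wide cross channel, neutral. Seen from the robot: first left away, second left near, third middle away, fourth middle near, fifth right away, reverse right near.
- fourth_slot_end (a point): Point on the gate plate's upper face 26 mm nearer than gate_centre in the middle slot: where the lever's axis lies when fourth gear is fully in.
- knob_centre (a point): Middle of the pale wooden barrel-shaped knob (34 mm across, 44 mm tall) pushed onto the lever's end; z up along the lever, a round 12 mm steel rod pivoting 12 mm above the tower's origin, 150 mm below this point. In tower axes the point is at x = 0.150 sin(shift), y = -0.150 cos(shift) sin(select), z = 0.012 + 0.150 cos(shift) cos(select).
- select (a joint): Sideways tilt of the lever, rad: about -0.30 in the left slot, 0 in the middle slot, +0.30 in the right slot (positive tilts to the robot's right, the tower's -y). Friction holds it where it is left; 3 to 4 N at the knob moves it. About 0.03 rad of play either side in a slot.
- shift (a joint): Fore-and-aft tilt of the lever, rad: 0 neutral (play about 0.03), positive away from the robot; the plate stops it at about +0.28 (far) and -0.28 (near end of a slot). It starts anywhere along the left slot: in first, in second or between. Friction holds it where it is left; 3 to 4 N at the knob moves it.
- knob_lift (a joint): How far the knob has slid up along the lever, m: 0 seated, 0.025 at most. Held by friction of about 12 N.
- socket: Bystander: deep socket, upright steel tube 28 mm across, 50 mm tall, standing on the near right of the flange; leave it where it is. Origin at its underside's centre.
- bolt: Bystander: steel bolt standing on its head, head 23 mm across, 45 mm tall in all, on the near left of the flange; leave it where it is. Origin at its underside's centre.
- oil_bottle: Bystander: grey plastic bottle, 72 mm across, 190 mm tall, on the bench to the right of the tower; leave it where it is. Origin at its underside's centre.
- spray_can: Bystander: blue can, 64 mm across, 170 mm tall, on the right of the bench; leave it where it is. Origin at its underside's centre.
- wrench: Bystander: steel spanner lying flat on the left of the bench; leave it where it is.
- mug: Bystander: white mug, 80 mm across, 90 mm tall, on the left of the bench; leave it where it is. Origin at its underside's centre.
- filter_box: Bystander: cardboard box 90 x 90 x 100 mm, on the right of the bench; leave it where it is. Origin at its underside's centre.
- screwdriver: Bystander: screwdriver with green handle lying near right on the bench; leave it where it is.

How it is judged:
On the way:
1. the lever is in the neutral channel in line with the middle slot (select within 0.06 rad, shift within 0.07 rad of 0) (value of joint select between -0.06 and 0.06 rad and value of joint shift between -0.07 and 0.07 rad).
At the end, for the whole second after the job is handed in: The lever rests in the near end of the middle slot: shift below -0.245 rad (within about 3 mm of the slot's end at the gate plate), select within 0.06 rad of 0, at rest; the knob seated (under 6 mm up the lever); every bystander within 20 mm of where it was (value of joint shift below -0.245 rad and value of joint select between -0.06 and 0.06 rad and value of joint knob_lift below 0.006 m and velocity of joint shift between -0.05 and 0.05 rad/s and distance of each of socket, bolt, oil_bottle, spray_can, wrench, mug, filter_box, screwdriver from where it was at the start of the episode below 0.02 m); the robot touches nothing.
It fails at once if the lever goes into third, fifth or reverse (more than about half way along that slot) ((value of joint shift above 0.15 rad and value of joint select above -0.15 rad) or (value of joint shift below -0.15 rad and value of joint select above 0.15 rad)).
It fails at once if the knob is lifted 6 mm or more up the lever (value of joint knob_lift above 0.006 m).
It fails at once if a bystander is lifted or pushed more than 20 mm from its place (distance of any of socket, bolt, oil_bottle, spray_can, wrench, mug, filter_box, screwdriver from where it was at the start of the episode above 0.02 m).
It also fails if it takes over 51 s, if anything falls off the work surface, if the arm or the gripper's body presses on something with over 40 N, if the wrist force passes 120 N, or if a joint passes its speed limit or range.

## Robot

A 6-joint arm with a two-finger parallel gripper is mounted at the origin on the work surface. World frame = base frame: x ahead of the robot, y to its left, z up, the work surface at z = 0. Lengths are in m, angles in rad, forces in N, time in s.
With the tool pointing down it reaches from about 0.225 to 0.725 m from the base axis. Payload 3.1 kg.
Tool frame: the origin (TCP) lies midway between the tips of the shut fingers; the grasp point (between the pads) lies 19 mm behind it; z points along the fingers, y is the line along which they close (so a half turn about z gives the same grasp; the last joint's range is limited). The gripper opens to 85 mm and grips with 20 to 120 N. Pads are 22 mm wide; open, the fingers measure 114 mm over their backs; the gripper's body (76 mm by 85 mm) begins 54 mm behind the grasp point. The pads swing forward as they close: fully open they stand 13 mm farther back than shut.
Start: joints at [-1.437, 0.048, 0.099, 1.622, 0, 1.443], TCP at [0.136, -0.507, 0.231] pointing down, gripper open.
Joint ranges: [-2.91, 2.91], [-0.99, 1.94], [-1.21, 1.42], [-2.12, 2.29], [-1.49, 1.47], [-3.14, 3.14]. Speed limits (rad/s): [2.79, 2.79, 3.14, 3.14, 3.14, 3.14].

## Interface

Orientations are given as a 3x3 rotation matrix whose columns are the frame's x, y, z axes.
In Python, from workcell import env, read_camera, camera_params, order gives the robot as it stands.
- The arm moves only by the shell command python3 -m inch 'ROWS' [FORCE]. ROWS is JSON, a list of rows, each an object with "offset": the shift along the tool's x, y, z in units of 1 m (1.0 is 1 m), a list of three; "angular": the turn, a rotation vector about the tool's x, y, z in units of 90 degrees (1.0 is 90 degrees), a list of three; "hand": the opening, from -1 (shut) to 1 (fully open), so that 0 is half open. In form: [{"offset": [tx, ty, tz], "angular": [wx, wy, wz], "hand": hand}, ...]. A call has exactly 5 rows; each row is the pose to reach, as a shift and turn from the pose commanded when the call began, along the tool's axes at that moment; what a row does not reach only later rows make up. A row lasts 1/12 s, in which the tool goes at most 41.7 mm and 7.16 degrees, less where a joint would pass 70% of its speed; a pose out of reach is approached as far as the arm can. A call with a number of a shift or a turn outside -1 to 1 is refused whole. A call with a gripper value outside its range is refused whole. The fingers move at their own pace and stop on an object; FORCE is the grip in N (left out, the last holds). Time passes only in rows, so rows that repeat a pose let the fingers close, or fill a call up. It gives the time, the measured TCP pose, the force, the opening and the grip force at its end, in the units of the state.
- env.sense(): the state, without advancing time (a new reading comes with each control period).
- read_camera(name): name is "scene" or "top"; returns (picture, depth): 400x640x3 uint8, red, green, blue; 400x640 float32, m along the optical axis (not along the pixel's ray), 0 where there is no reading.
- camera_params(name): a dict with "intrinsics" (3x3 intrinsics, pixels), "extrinsics" (4x4, takes a point from world to camera coordinates). Camera axes: x right, y down, z forward; pixel columns grow to the right and rows downward; lengths in m; the calibration is good to about 2 mm. A picture is of the moment at which its call begins. camera_params takes no time and is no camera call.
- order.hand_in(): hands the job in; it is judged then, once.
The state is a dict: "t": time; "joints": joint angles; "qd": joint speeds; "joint_torque": joint torques, N m; "position": TCP position; "tcp_rot": TCP orientation; "contact_force": force on the tool from outside, world axes, zero at the start; "ft_torque": the same for the moment, N m; "gripper_width": opening from 0.0 (shut) to 1.0 (fully open); "grasp_force": force on a finger pad.
Only numpy, scipy, OpenCV 4.12 (cv2) and the standard library are available. Lean on these libraries where they do the work, as an engineer would, in place of code of your own. Each camera call takes 0.05 s, during which the arm holds its last target. There are 200 camera calls.

## Working session

There is one attempt and no reset: what is moved stays moved. The work goes in short steps, Python scripts to look and compute and a shell command to move; the robot and the scene stay as the last step left them, time stands still between calls to the robot, and variables do not carry over. Pictures are saved under pics/ and viewed, at most 10 in all, crops included, and the job is handed in when it is done.

```bash
mkdir -p pics
python3 - <<'E'
from workcell import *
import cv2,numpy as np
for n in("scene","top"):
    p,d=read_camera(n); cv2.imwrite(f"pics/{n}0.png",p[:,:,::-1]); np.save(f"pics/{n}0.npy",d)
    c=camera_params(n); print(n,np.round(c["intrinsics"],1).tolist(),np.round(c["extrinsics"],3).tolist())
s=env.sense(); print(s["t"],s["position"],np.round(s["tcp_rot"],3).tolist(),s["gripper_width"])
E
```

```text
scene [[500.6, 0.0, 316.9], [0.0, 500.6, 192.3], [0.0, 0.0, 1.0]] [[-0.753, 0.658, 0.011, 0.364], [0.562, 0.652, -0.509, -0.194], [-0.342, -0.377, -0.861, 1.889], [0.0, 0.0, 0.0, 1.0]]
top [[480.5, 0.0, 322.7], [0.0, 480.5, 207.6], [0.0, 0.0, 1.0]] [[-0.015, -1.0, 0.004, -0.013], [-0.998, 0.015, -0.068, 0.46], [0.068, -0.005, -0.998, 1.335], [0.0, 0.0, 0.0, 1.0]]
0.1 [ 0.13579558 -0.50657169  0.23021647] [[0.966, 0.259, -0.0], [0.259, -0.966, 0.002], [0.0, -0.002, -1.0]] 0.9964914415353663
```

View pics/scene0.png

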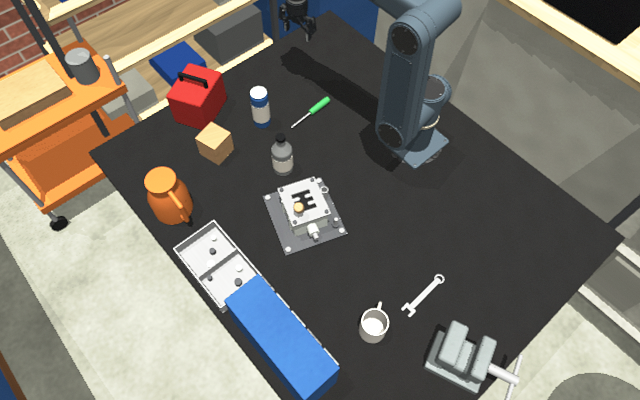

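View pics/top0.png

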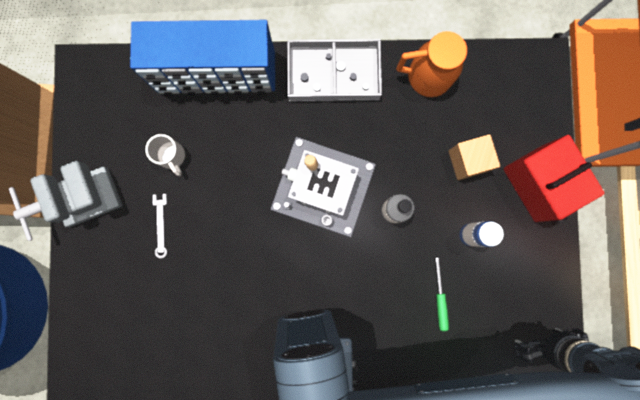

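The top view shows the tower at about (323,187), with the knob at (311,162), the far left of the gate. The bolt and socket stand at about (285,205) and (327,220). Next I measure the plate and knob from depth.

```bash
cat > h.py <<'E'
import cv2,numpy as np
from workcell import *
def cloud(n,d):
    c=camera_params(n);K=np.array(c["intrinsics"]);E=np.array(c["extrinsics"])
    v,u=np.mgrid[:400,:640]; P=np.stack([(u-K[0,2])*d/K[0,0],(v-K[1,2])*d/K[1,1],d],-1)
    return (P-E[:3,3])@E[:3,:3]
def proj(n,p):
    c=camera_params(n);q=np.array(c["extrinsics"])[:3]@np.append(p,1);q=np.array(c["intrinsics"])@q;return q[:2]/q[2]
def local(W,g,yaw):
    c,s=np.cos(yaw),np.sin(yaw);q=W-g;return np.stack([c*q[...,0]+s*q[...,1],-s*q[...,0]+c*q[...,1],q[...,2]],-1)
E
python3 - <<'E'
from h import *
for n in("scene","top"):
    d=np.load(f"pics/{n}0.npy"); W=cloud(n,d)
    near=(np.hypot(W[...,0]-.5,W[...,1])<.2)&(d>0)
    for a,b in((.008,.018),(.099,.113)):
        m=near&(W[...,2]>a)&(W[...,2]<b)
        k,l,st,ce=cv2.connectedComponentsWithStats(m.astype(np.uint8)); i=1+st[1:,4].argmax()
        P=W[l==i]; print(n,a,len(P),cv2.minAreaRect((P[:,:2]*1000).astype(np.float32)),np.median(P[:,2]))
    m=near&(W[...,2]>.125)&(W[...,2]<.24); P=W[m]
    print("knob",len(P),P.min(0),P.max(0),P.mean(0)); T=P[P[:,2]>P[:,2].max()-.01]; print("top",T.mean(0),len(T))
    p=cv2.imread(f"pics/{n}0.png"); c=(305,205) if n=="scene" else (322,187)
    cv2.imwrite(f"pics/{n}1.png",cv2.resize(p[c[1]-50:c[1]+55,c[0]-55:c[0]+55],None,fx=5,fy=5,interpolation=2))
a=cv2.imread("pics/scene1.png");b=cv2.imread("pics/top1.png");cv2.imwrite("pics/both1.png",cv2.resize(np.hstack([a,b]),(800,380)))
E
```

```text
scene 0.008 1515 ((521.1260986328125, -26.470504760742188), (248.0829315185547, 225.67715454101562), 71.14873504638672) 0.013401854686499048
scene 0.099 1260 ((521.7072143554688, -26.82684326171875), (154.8417205810547, 131.29815673828125), 70.24225616455078) 0.10733161756299589
knob 102 [ 0.46287971 -0.19500954  0.12643856] [0.5862205  0.02328607 0.18299504] [ 0.56656361 -0.00057793  0.16808718]
top [0.57051677 0.00725997 0.17660544] 35
top 0.008 3107 ((521.7880249023438, -21.216766357421875), (241.38156127929688, 222.80697631835938), 70.2147445678711) 0.012798796221252694
top 0.099 2104 ((520.6577758789062, -20.217926025390625), (150.253173828125, 130.64495849609375), 70.13375854492188) 0.106878348447682
knob 203 [ 0.44043994 -0.19562647  0.12613422] [0.5846798  0.02665898 0.1801549 ] [ 0.55059637 -0.01504713  0.16314865]
top [0.56712897 0.01041921 0.17395142] 98
```

View pics/both1.png

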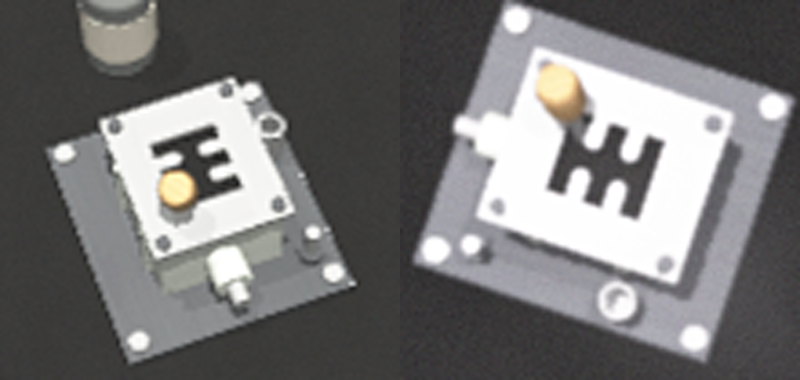

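The tower is at about (0.521, -0.0215) with yaw about -0.348. The lever is at the far left, in first. I'll use the shut fingers as a poker: raise, align with the tower and shut the hand.

```bash
python3 -m inch '[{"offset":[0,0,-0.01],"angular":[0,0,0.078],"hand":-1},{"offset":[0,0,-0.02],"angular":[0,0,0.156],"hand":-1},{"offset":[0,0,-0.03],"angular":[0,0,0.234],"hand":-1},{"offset":[0,0,-0.03],"angular":[0,0,0.312],"hand":-1},{"offset":[0,0,-0.03],"angular":[0,0,0.388],"hand":-1}]' 20; python3 -c "
from h import *
s=env.sense();print(np.round(s['tcp_rot'],3).tolist(),s['position'],s['gripper_width'],s['contact_force'])"
```

```text
t: 0.52
position: [0.1359, -0.5073, 0.2617]
tcp_rot: [[0.938, -0.346, 0.0], [-0.346, -0.938, -0.001], [0.0, 0.001, -1.0]]
contact_force: [-0.7, 0.9, -0.6]
gripper_width: 0.3
grasp_force: 0.0
[[0.938, -0.346, 0.0], [-0.346, -0.938, -0.001], [0.0, 0.001, -1.0]] [ 0.13590744 -0.50730961  0.26169012] 0.29970349105705707 [-0.72412919  0.94824232 -0.55284351]
```

```bash
python3 -m inch '[{"offset":[0.015,-0.033,0],"angular":[0,0,0],"hand":-1},{"offset":[0.03,-0.066,0],"angular":[0,0,0],"hand":-1},{"offset":[0.045,-0.099,0],"angular":[0,0,0],"hand":-1},{"offset":[0.06,-0.132,0],"angular":[0,0,0],"hand":-1},{"offset":[0.075,-0.165,0],"angular":[0,0,0],"hand":-1}]'
python3 -m inch '[{"offset":[0.015,-0.033,0],"angular":[0,0,0],"hand":-1},{"offset":[0.03,-0.066,0],"angular":[0,0,0],"hand":-1},{"offset":[0.045,-0.099,0],"angular":[0,0,0],"hand":-1},{"offset":[0.06,-0.132,0],"angular":[0,0,0],"hand":-1},{"offset":[0.075,-0.165,0],"angular":[0,0,0],"hand":-1}]'
python3 -m inch '[{"offset":[0.015,-0.033,0],"angular":[0,0,0],"hand":-1},{"offset":[0.03,-0.066,0],"angular":[0,0,0],"hand":-1},{"offset":[0.045,-0.099,0],"angular":[0,0,0],"hand":-1},{"offset":[0.06,-0.132,0],"angular":[0,0,0],"hand":-1},{"offset":[0.075,-0.165,0],"angular":[0,0,0],"hand":-1}]'
python3 -m inch '[{"offset":[0.015,-0.033,0],"angular":[0,0,0],"hand":-1},{"offset":[0.03,-0.066,0],"angular":[0,0,0],"hand":-1},{"offset":[0.045,-0.099,0],"angular":[0,0,0],"hand":-1},{"offset":[0.057,-0.13,0],"angular":[0,0,0],"hand":-1},{"offset":[0.057,-0.136,0],"angular":[0,0,0],"hand":-1}]'
cat > look.py <<'E'
import sys; from h import *
G=np.array([.521,-.0215,0]);Y=-.348
s=env.sense(); print("t",round(s["t"],2),"tcp local",np.round(local(s["position"],G,Y),4),"f",np.round(s["contact_force"],1),round(s["gripper_width"],2))
out=[]
for n,c in(("scene",(305,205)),("top",(322,180))):
    p,d=read_camera(n); W=cloud(n,d)
    L=local(W,G,Y); hsv=cv2.cvtColor(p,cv2.COLOR_RGB2HSV)
    m=(hsv[...,0]>8)&(hsv[...,0]<28)&(hsv[...,1]>60)&(np.abs(L[...,0])<.1)&(np.abs(L[...,1])<.1)&(L[...,2]>.12)&(L[...,2]<.2)
    P=L[m]
    if len(P): T=P[P[:,2]>P[:,2].max()-.012]; print(n,len(P),"min",np.round(P.min(0),3),"max",np.round(P.max(0),3),"top",np.round(T.mean(0),3))
    out.append(cv2.resize(cv2.cvtColor(p,4)[c[1]-60:c[1]+60,c[0]-60:c[0]+60],(400,400),interpolation=2))
cv2.imwrite(f"pics/{sys.argv[1]}.png",np.hstack(out))
E
python3 look.py a
```

```text
t: 0.93
position: [0.2633, -0.3761, 0.2607]
tcp_rot: [[0.94, -0.342, -0.0], [-0.342, -0.94, 0.001], [-0.001, -0.001, -1.0]]
contact_force: [0.1, -0.9, 0.8]
gripper_width: -0.002
grasp_force: 0.0
t: 1.35
position: [0.3901, -0.2463, 0.2609]
tcp_rot: [[0.94, -0.341, -0.0], [-0.341, -0.94, 0.0], [-0.001, -0.0, -1.0]]
contact_force: [0.6, -0.9, -0.6]
gripper_width: 0.001
grasp_force: 0.0
t: 1.77
position: [0.5168, -0.1167, 0.2607]
tcp_rot: [[0.94, -0.34, -0.001], [-0.34, -0.94, 0.0], [-0.001, 0.0, -1.0]]
contact_force: [0.7, -0.2, -0.1]
gripper_width: 0.002
grasp_force: 0.0
t: 2.18
position: [0.5855, -0.0909, 0.26]
tcp_rot: [[0.96, -0.28, 0.006], [-0.28, -0.96, 0.032], [-0.003, -0.032, -0.999]]
contact_force: [-0.8, -0.5, 0.6]
gripper_width: -0.001
grasp_force: 0.0
t 2.18 tcp local [ 0.0843 -0.0433  0.26  ] f [-0.8 -0.5  0.6] -0.0
scene 87 min [0.019 0.025 0.143] max [0.051 0.06  0.183] top [0.037 0.045 0.176]
top 139 min [0.014 0.028 0.141] max [0.045 0.06  0.181] top [0.032 0.046 0.174]
```

View pics/a.png

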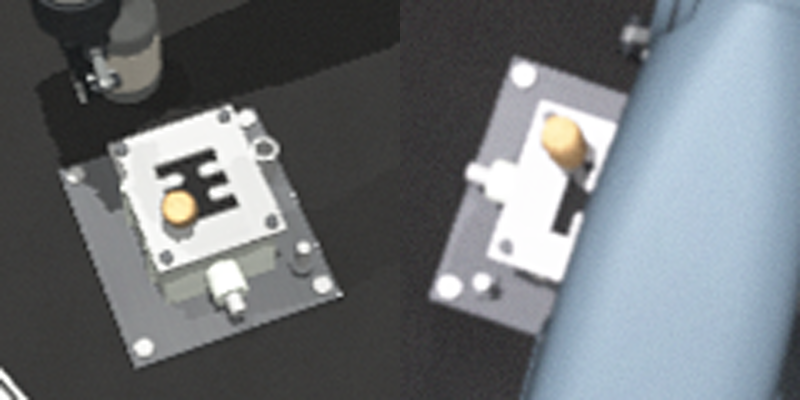

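The knob is still in first, at local (0.034, 0.046). The hand stopped short and slightly twisted, so I check the joints.

```bash
python3 -c "
from h import *
s=env.sense();print(np.round(s['joints'],3),np.round(s['qd'],3),s['position'])"; python3 -m inch '[{"offset":[0,0,0],"angular":[0,0,0],"hand":-1},{"offset":[0,0,0],"angular":[0,0,0],"hand":-1},{"offset":[0,0,0],"angular":[0,0,0],"hand":-1},{"offset":[0,0,0],"angular":[0,0,0],"hand":-1},{"offset":[0,0,0],"angular":[0,0,0],"hand":-1}]';python3 -c "
from h import *
s=env.sense();print(np.round(s['joints'],3),np.round(s['qd'],3),s['position'])"
```

```text
[-0.285  0.238  0.368  1.703  0.032  3.141] [-0.013 -0.03  -0.02   0.017 -0.009 -0.001] [ 0.58507612 -0.09129776  0.26016755]
t: 2.7
position: [0.5845, -0.0917, 0.2617]
tcp_rot: [[0.96, -0.281, 0.008], [-0.281, -0.959, 0.031], [-0.001, -0.032, -0.999]]
contact_force: [-0.0, -1.1, 0.6]
gripper_width: 0.002
grasp_force: 0.0
[-0.286  0.235  0.367  1.703  0.032  3.141] [ 0.002  0.004  0.003 -0.002 -0.001 -0.001] [ 0.58445389 -0.09171437  0.26169999]
```

The last joint is at its limit, so I'll turn back a quarter turn (tool x to the tower's left, tool y away) and use that instead.

```bash
cat > go.py <<'E'
import sys; from h import *
from scipy.spatial.transform import Rotation as R
G=np.array([.521,-.0215,0]);Y=-.348
c,s_=np.cos(Y),np.sin(Y); T=np.array([[-s_,c,0],[c,s_,0],[0,0,-1]]).T
s=env.sense(); r=np.array(s["tcp_rot"]); v=R.from_matrix(r.T@T).as_rotvec()/(np.pi/2)
t=np.array([float(a) for a in sys.argv[1:4]]); w=G+np.array([c*t[0]-s_*t[1],s_*t[0]+c*t[1],t[2]])
print("rot",np.round(v,4),"off",np.round(r.T@(w-s["position"]),4),"t",s["t"],"local",np.round(local(s["position"],G,Y),4))
E
python3 go.py 0.09 0.046 0.26
```

```text
rot [-0.0165 -0.015  -0.9599] off [ 0.0121 -0.0897  0.0046] t 2.7 local [ 0.0836 -0.0444  0.2617]
```

```bash
python3 -m inch '[{"offset":[0,-0.01,0],"angular":[-0.001,-0.001,-0.078],"hand":-1},{"offset":[0.002,-0.02,0],"angular":[-0.002,-0.002,-0.156],"hand":-1},{"offset":[0.004,-0.03,0],"angular":[-0.004,-0.004,-0.234],"hand":-1},{"offset":[0.006,-0.04,0],"angular":[-0.005,-0.005,-0.312],"hand":-1},{"offset":[0.006,-0.045,0],"angular":[-0.006,-0.006,-0.39],"hand":-1}]' >/dev/null; python3 -m inch '[{"offset":[0,0,0],"angular":[-0.001,-0.001,-0.078],"hand":-1},{"offset":[0,0,0],"angular":[-0.002,-0.002,-0.156],"hand":-1},{"offset":[0,0,0],"angular":[-0.004,-0.004,-0.234],"hand":-1},{"offset":[0,0,0],"angular":[-0.005,-0.005,-0.312],"hand":-1},{"offset":[0,0,0],"angular":[-0.006,-0.006,-0.39],"hand":-1}]' >/dev/null
python3 go.py 0.09 0.046 0.26
```

```text
rot [-0.0041 -0.0038 -0.1758] off [ 0.044  -0.0092  0.0032] t 3.5333 local [0.0868 0.0011 0.2629]
```

```bash
python3 -m inch '[{"offset":[0.015,-0.003,0],"angular":[-0.001,-0.001,-0.07],"hand":-1},{"offset":[0.03,-0.006,0],"angular":[-0.003,-0.003,-0.14],"hand":-1},{"offset":[0.044,-0.009,0.003],"angular":[-0.004,-0.004,-0.176],"hand":-1},{"offset":[0.044,-0.009,0.003],"angular":[-0.004,-0.004,-0.176],"hand":-1},{"offset":[0.044,-0.009,0.003],"angular":[-0.004,-0.004,-0.176],"hand":-1}]' >/dev/null
python3 go.py 0.09 0.046 0.142
```

```text
rot [-0.0006  0.0005 -0.0037] off [-1.000e-04 -1.000e-04  1.178e-01] t 3.95 local [0.0902 0.0462 0.2598]
```

```bash
python3 -m inch '[{"offset":[0,0,0.03],"angular":[0,0,0],"hand":-1},{"offset":[0,0,0.06],"angular":[0,0,0],"hand":-1},{"offset":[0,0,0.09],"angular":[0,0,0],"hand":-1},{"offset":[0,0,0.118],"angular":[0,0,0],"hand":-1},{"offset":[0,0,0.118],"angular":[0,0,0],"hand":-1}]'|grep force
python3 -m inch '[{"offset":[0,-0.01,0],"angular":[0,0,0],"hand":-1},{"offset":[0,-0.02,0],"angular":[0,0,0],"hand":-1},{"offset":[0,-0.027,0],"angular":[0,0,0],"hand":-1},{"offset":[0,-0.034,0],"angular":[0,0,0],"hand":-1},{"offset":[0,-0.04,0],"angular":[0,0,0],"hand":-1}]' |grep force
python3 look.py b
```

```text
contact_force: [-1.0, -0.3, -2.2]
grasp_force: 0.0
contact_force: [3.6, -1.8, 2.9]
grasp_force: 2.1
t 4.78 tcp local [0.0532 0.0463 0.1455] f [ 3.6 -1.8  2.9] 0.0
scene 51 min [0.013 0.043 0.159] max [0.042 0.06  0.198] top [0.035 0.056 0.195]
```

View pics/b.png

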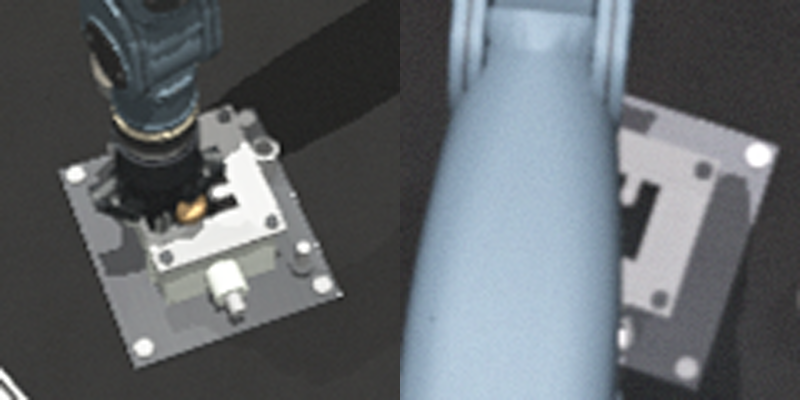

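The fingers are on the knob's far side (scene crop about (190,208)) and the lever is moving at about 4 N. I continue to neutral.

```bash
python3 -m inch '[{"offset":[0,-0.006,0],"angular":[0,0,0],"hand":-1},{"offset":[0,-0.011,0],"angular":[0,0,0],"hand":-1},{"offset":[0,-0.016,0],"angular":[0,0,0],"hand":-1},{"offset":[0,-0.019,0],"angular":[0,0,0],"hand":-1},{"offset":[0,-0.019,0],"angular":[0,0,0],"hand":-1}]' |grep force
python3 go.py 0.033 0.046 0.142
python3 -m inch '[{"offset":[0,0.02,0],"angular":[0,0,0],"hand":-1},{"offset":[0,0.04,0],"angular":[0,0,0],"hand":-1},{"offset":[0.03,0.04,-0.02],"angular":[0,0,0],"hand":-1},{"offset":[0.06,0.04,-0.04],"angular":[0,0,0],"hand":-1},{"offset":[0.06,0.04,-0.06],"angular":[0,0,0],"hand":-1}]' |grep force
python3 look.py c
```

```text
contact_force: [3.2, -1.1, 2.0]
grasp_force: 1.3
rot [-0.0009  0.0003 -0.0034] off [-0.0003  0.0024 -0.0001] t 5.3 local [0.0306 0.0463 0.1419]
contact_force: [-0.1, -0.7, 0.2]
grasp_force: 0.0
t 5.72 tcp local [0.069  0.1098 0.1994] f [-0.1 -0.7  0.2] 0.0
scene 2 min [-0.001  0.033  0.18 ] max [0.002 0.034 0.18 ] top [0.001 0.034 0.18 ]
top 104 min [-0.015  0.028  0.15 ] max [0.015 0.055 0.183] top [0.002 0.043 0.178]
```

View pics/c.png

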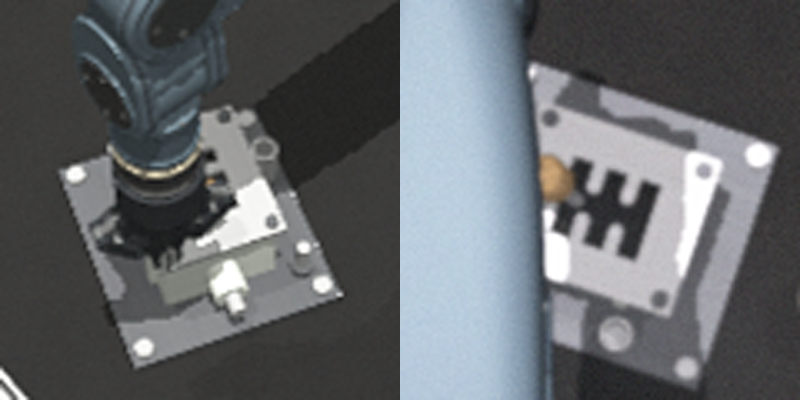

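The knob is in neutral, at x about 0.001 and y about 0.044 (top crop (556,178)). Next I go to its left side and push it right.

```bash
python3 -m inch '[{"offset":[-0.005,-0.03,0],"angular":[0,0,0],"hand":-1},{"offset":[-0.01,-0.068,0],"angular":[0,0,0],"hand":-1},{"offset":[-0.01,-0.068,0.02],"angular":[0,0,0],"hand":-1},{"offset":[-0.01,-0.068,0.056],"angular":[0,0,0],"hand":-1},{"offset":[-0.01,-0.068,0.056],"angular":[0,0,0],"hand":-1}]' |grep force
python3 go.py 0.001 0.029 0.144
python3 -m inch '[{"offset":[-0.012,0,0],"angular":[0,0,0],"hand":-1},{"offset":[-0.024,0,0],"angular":[0,0,0],"hand":-1},{"offset":[-0.033,0,0],"angular":[0,0,0],"hand":-1},{"offset":[-0.042,0,0],"angular":[0,0,0],"hand":-1},{"offset":[-0.05,0,0],"angular":[0,0,0],"hand":-1}]' |grep force
python3 go.py 0.001 0.029 0.144
```

```text
contact_force: [-3.3, -0.0, -2.6]
grasp_force: 0.0
rot [-0.0136  0.0051 -0.0037] off [-0.064   0.0063 -0.009 ] t 6.2333 local [-0.0051  0.093   0.1346]
contact_force: [0.8, 3.2, 1.8]
grasp_force: 2.0
rot [ 0.0033 -0.002  -0.0039] off [-0.0175 -0.0047  0.0054] t 6.65 local [0.0058 0.0465 0.1495]
```

```bash
python3 -m inch '[{"offset":[-0.005,0,0],"angular":[0,0,0],"hand":-1},{"offset":[-0.01,0,0],"angular":[0,0,0],"hand":-1},{"offset":[-0.014,0,0],"angular":[0,0,0],"hand":-1},{"offset":[-0.018,0,0],"angular":[0,0,0],"hand":-1},{"offset":[-0.018,0,0],"angular":[0,0,0],"hand":-1}]' |grep force
python3 go.py 0.001 0.029 0.144; python3 look.py d
```

```text
contact_force: [1.6, 1.7, 0.8]
grasp_force: 1.2
rot [-0.      0.0006 -0.004 ] off [ 0.0014 -0.0027  0.0021] t 7.0667 local [0.0037 0.0276 0.1461]
t 7.07 tcp local [0.0037 0.0276 0.1461] f [1.6 1.7 0.8] 0.0
```

View pics/d.png

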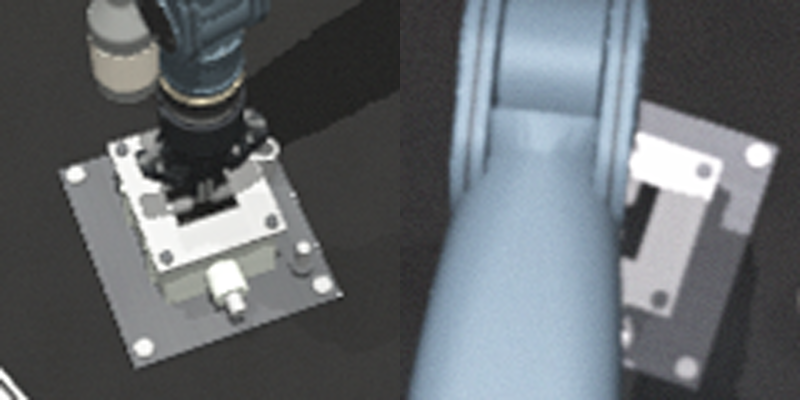

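The hand hides the knob. I back off to the left, up, and round to the far side, then look.

```bash
python3 -m inch '[{"offset":[0.02,0,0],"angular":[0,0,0],"hand":-1},{"offset":[0.04,0,0],"angular":[0,0,0],"hand":-1},{"offset":[0.06,0,-0.03],"angular":[0,0,0],"hand":-1},{"offset":[0.06,0.03,-0.06],"angular":[0,0,0],"hand":-1},{"offset":[0.06,0.06,-0.08],"angular":[0,0,0],"hand":-1}]' |grep force
python3 -m inch '[{"offset":[0,0.03,0],"angular":[0,0,0],"hand":-1},{"offset":[0,0.05,0],"angular":[0,0,0],"hand":-1},{"offset":[0,0.05,0],"angular":[0,0,0],"hand":-1},{"offset":[0,0.05,0],"angular":[0,0,0],"hand":-1},{"offset":[0,0.05,0],"angular":[0,0,0],"hand":-1}]' |grep force
python3 look.py e
```

```text
contact_force: [1.5, 0.0, 0.6]
grasp_force: 0.0
contact_force: [-0.1, 0.2, -0.2]
grasp_force: 0.0
t 8.0 tcp local [0.1128 0.0873 0.2247] f [-0.1  0.2 -0.2] -0.0
scene 105 min [-0.01  -0.014  0.149] max [0.021 0.017 0.193] top [0.005 0.002 0.185]
top 89 min [-0.015 -0.011  0.16 ] max [0.016 0.011 0.189] top [ 0.001 -0.     0.184]
```

View pics/e.png

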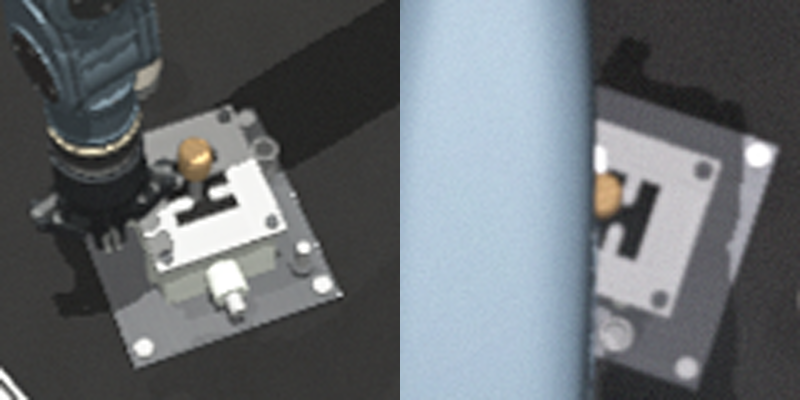

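The lever is in line with the middle slot, in neutral (knob local (0.002, 0.001)). I line up behind it and push it near.

```bash
python3 -m inch '[{"offset":[-0.03,-0.01,0],"angular":[0,0,0],"hand":-1},{"offset":[-0.06,-0.025,0],"angular":[0,0,0],"hand":-1},{"offset":[-0.086,-0.035,0.01],"angular":[0,0,0],"hand":-1},{"offset":[-0.086,-0.035,0.045],"angular":[0,0,0],"hand":-1},{"offset":[-0.086,-0.035,0.08],"angular":[0,0,0],"hand":-1}]' |grep force
python3 go.py -0.012 0.001 0.143
python3 -m inch '[{"offset":[0,-0.012,0],"angular":[0,0,0],"hand":-1},{"offset":[0,-0.024,0],"angular":[0,0,0],"hand":-1},{"offset":[0,-0.034,0],"angular":[0,0,0],"hand":-1},{"offset":[0,-0.044,0],"angular":[0,0,0],"hand":-1},{"offset":[0,-0.054,0],"angular":[0,0,0],"hand":-1}]' |grep force
python3 go.py -0.012 0.001 0.143
```

```text
contact_force: [0.7, -0.3, -0.2]
grasp_force: 0.0
rot [ 0.0047 -0.0003 -0.0047] off [-0.0006 -0.0911  0.0056] t 8.5167 local [0.0791 0.0009 0.1492]
contact_force: [3.6, -1.5, 0.6]
grasp_force: 1.6
rot [ 0.0016  0.0004 -0.0033] off [-0.0015 -0.0358  0.0037] t 8.9333 local [0.0238 0.0023 0.1468]
```

```bash
python3 -m inch '[{"offset":[-0.001,-0.008,0],"angular":[0,0,0],"hand":-1},{"offset":[-0.001,-0.016,0.002],"angular":[0,0,0],"hand":-1},{"offset":[-0.001,-0.024,0.003],"angular":[0,0,0],"hand":-1},{"offset":[-0.001,-0.032,0.003],"angular":[0,0,0],"hand":-1},{"offset":[-0.001,-0.032,0.003],"angular":[0,0,0],"hand":-1}]' |grep force
python3 go.py -0.012 0.001 0.143
python3 -m inch '[{"offset":[0,-0.001,0],"angular":[0,0,0],"hand":-1},{"offset":[0,-0.002,0],"angular":[0,0,0],"hand":-1},{"offset":[0,-0.003,0],"angular":[0,0,0],"hand":-1},{"offset":[0,-0.004,0],"angular":[0,0,0],"hand":-1},{"offset":[0,-0.004,0],"angular":[0,0,0],"hand":-1}]' |grep force
python3 go.py -0.012 0.001 0.143
```

```text
contact_force: [2.4, -0.3, 1.0]
grasp_force: 1.0
rot [-0.0009  0.0002 -0.0033] off [-0.0005 -0.0026  0.0002] t 9.35 local [-0.0094  0.0015  0.1432]
contact_force: [5.1, -0.4, 1.1]
grasp_force: 2.5
rot [ 0.0012  0.0002 -0.0037] off [-0.0005 -0.0015  0.0001] t 9.7667 local [-0.0105  0.0015  0.1431]
```

```bash
python3 -m inch '[{"offset":[0,-0.002,0],"angular":[0,0,0],"hand":-1},{"offset":[0,-0.003,0],"angular":[0,0,0],"hand":-1},{"offset":[0,-0.004,0],"angular":[0,0,0],"hand":-1},{"offset":[0,-0.005,0],"angular":[0,0,0],"hand":-1},{"offset":[0,-0.005,0],"angular":[0,0,0],"hand":-1}]' |grep force
python3 go.py -0.012 0.001 0.143
```

```text
contact_force: [12.0, -4.8, -4.7]
grasp_force: 6.0
rot [ 0.0063  0.0001 -0.0041] off [-0.0004 -0.0004  0.0004] t 10.1833 local [-0.0116  0.0014  0.1434]
```

Force has risen to 13 N with almost no travel, so the lever is on its stop. I retreat straight away, then up and clear.

```bash
python3 -m inch '[{"offset":[0,0.01,0],"angular":[0,0,0],"hand":-1},{"offset":[0,0.03,0],"angular":[0,0,0],"hand":-1},{"offset":[0,0.06,0],"angular":[0,0,0],"hand":-1},{"offset":[0,0.09,0],"angular":[0,0,0],"hand":-1},{"offset":[0.02,0.1,-0.03],"angular":[0,0,0],"hand":-1}]' |grep force
python3 -m inch '[{"offset":[0.03,0,-0.03],"angular":[0,0,0],"hand":-1},{"offset":[0.06,0,-0.06],"angular":[0,0,0],"hand":-1},{"offset":[0.09,0,-0.08],"angular":[0,0,0],"hand":-1},{"offset":[0.1,0,-0.08],"angular":[0,0,0],"hand":-1},{"offset":[0.1,0,-0.08],"angular":[0,0,0],"hand":-1}]' |grep force
python3 look.py f
```

```text
contact_force: [-1.4, 0.2, 0.6]
grasp_force: 0.0
contact_force: [-1.3, -0.7, -0.3]
grasp_force: 0.0
t 11.02 tcp local [0.0834 0.1237 0.2532] f [-1.3 -0.7 -0.3] -0.0
scene 113 min [-0.057 -0.014  0.143] max [-0.02   0.017  0.186] top [-0.04   0.001  0.179]
top 129 min [-0.06  -0.011  0.155] max [-0.024  0.017  0.186] top [-0.044  0.004  0.179]
```

View pics/f.png

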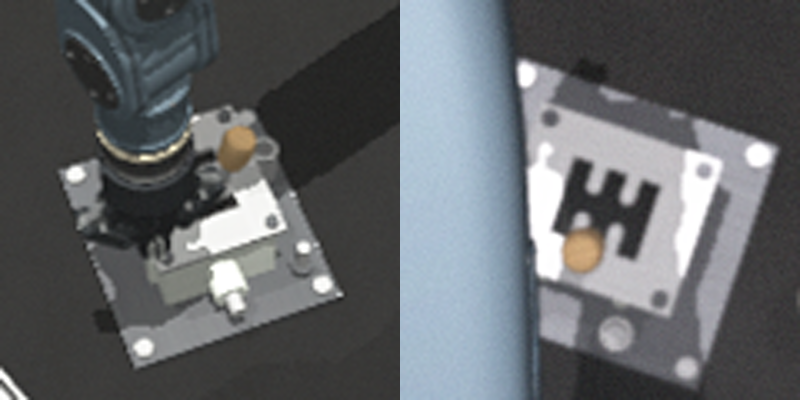

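The lever is in the near end of the middle slot (knob top local (-0.043, 0.002), top crop (582,250)). The knob is seated, the socket and bolt haven't moved, and the hand is clear.

```bash
python3 -c "
from workcell import order
print(order.hand_in())"
```

```text
the job is handed in; nothing more can be done
None
```

I pushed the lever from first through neutral into fourth, against its stop by force and camera, with the knob seated and the hand clear, and handed the job in at about 11 s; no verdict came back.

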